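# Check a prism cell in the inspection light

## Robot

A 6-joint arm with a two-finger parallel gripper is mounted at the origin on the work surface. World frame = base frame: x ahead of the robot, y to its left, z up, the work surface at z = 0. Lengths are in m, angles in rad, forces in N, time in s.
With the tool pointing down it reaches from about 0.225 to 0.875 m from the base axis. Payload 3.4 kg.
Tool frame: the origin (TCP) lies on the front face of the gripper's body, between the roots of the fingers; the fingertips stand robot.finger_overhang ahead of it and the grasp point (between the pads) lies 54 mm ahead of it (robot.finger_overhang is the distance from the TCP to the fingertips, in m); z points along the fingers, y is the direction in which the jaws open and shut (so a half turn about z gives the same grasp; the last joint's range is limited). The gripper opens to 85 mm and grips with 20 to 120 N. Pads are 22 mm wide; open, the fingers measure 114 mm over their backs; the gripper's body (76 mm by 85 mm) begins 54 mm behind the grasp point. The pads swing forward as they close: fully open they stand 13 mm farther back than shut.
Start: joints at [-1.405, 0.276, 1.505, -0, 1.361, -0.121], TCP at [0.163, -0.552, 0.304] pointing down, gripper open.
Joint ranges: [-2.89, 2.89], [-0.75, 2.08], [0.22, 2.7], [-1.18, 4.32], [0.11, 2.71], [-2.7, 2.7]. Speed limits (rad/s): [2.57, 2.57, 3.14, 3.14, 3.14, 3.14].

## Interface

Orientations are given as [roll, pitch, yaw] about the fixed x, y, z axes, in that order (R = Rz(yaw) Ry(pitch) Rx(roll)).
In Python, from bench import robot gives the robot as it stands. The module is installed in compiled form; this text tells all that it offers.
- The arm moves only by the tool jog_arm, never from a script. Its argument "motion" is a list that holds one entry, the list of rows, each a list of 7 numbers: the shift along the tool's x, y, z in m, then the turn, a rotation vector about the tool's x, y, z in degrees, then the gripper's target within -1 to 1 (fully open at 1, half-way at 0, shut at -1). A call has exactly 10 rows; each row is the pose to reach, as a shift and turn from the pose commanded when the call began, along the tool's axes at that moment; what a row does not reach only later rows make up. A row lasts 1/10 s, in which the tool goes at most 50 mm and 8.59 degrees, less where a joint would pass 70% of its speed; a pose out of reach is approached as far as the arm can. A call with a gripper value outside its range is refused whole. The fingers move at their own pace and stop on an object; "grip_force" is the grip in N (left out, the last holds). Time passes only in rows, so rows that repeat a pose let the fingers close, or fill a call up. It gives the time, the measured TCP pose, the force and the opening at its end, in the units of the state.
- robot.read_state(): the state, without advancing time (a new reading comes with each control period).
- robot.grab_frame(name): name is "scene" or "top" or "wrist"; returns a dict with "color" (384x512x3 uint8, blue, green, red), "K" (3x3 intrinsics, pixels), "R" (3x3) and "t" (3): a world point X has camera coordinates R X + t. Camera axes: x right, y down, z forward; pixel columns grow to the right and rows downward; lengths in m; the calibration is good to about 2 mm. The wrist camera is an equidistant fisheye: a pixel r from the principal point sees the ray r / f radians off the axis. A picture is of the moment at which its call begins. There is no depth.
- robot.hand_in(): hands the job in, once; it reports no verdict.
The state is a dict: "clock": time; "q": joint angles; "joint_velocities": joint speeds; "joint_efforts": joint torques, N m; "tcp_pos": TCP position; "tool_rot": TCP orientation; "contact_force": force on the tool from outside, world axes, zero at the start; "wrist_torque": the same for the moment, N m; "width": opening from 0.0 (shut) to 1.0 (fully open).
Only numpy, scipy, OpenCV 4.12 (cv2) and the standard library are available. Lean on these libraries where they do the work, as an engineer would, in place of code of your own. Each camera call takes 0.05 s, during which the arm holds its last target.

## Task

Check the glass prism cell of the saw's light guide for chips: pick it up from the cork pad by its two frosted faces only, letting nothing touch the clear glass, and hold it upright in the light path of the inspection stand, midway between lamp and sight plate, with its toe towards the lamp and the light passing through the middle of the glass. Held there, turn it about the vertical by about 30 degrees anticlockwise (seen from above, to the first slanted line on the base), pause a second, then to 30 degrees clockwise of straight (the other line), pause a second, and last turn it straight along the light path. Finish while still holding it there, still, in mid-air; do not bump the stand or disturb the other things on the bench.

Things in the scene. Friction and masses are not known exactly. Their poses are not given: they have to be found in the camera images.
- cell_center (a point): Centre of the loose prism cell's glass, 39 mm above its underside on its upright axis: both the place to grip and the point to put on the light path. Axes as cell. The cell is 30 mm across its two frosted faces (its +y and -y: matt white cheeks 34 mm along x, 66 mm high, 4 mm thick).
- cell_toe (a point): Tip of the cell's toe: the foot plate (6 mm thick, 30 mm wide) sticks out beyond one clear face only, to 33 mm from the upright axis along the cell's +x.
- cell: The prism cell, an upright block 78 mm tall, about 0.17 kg: glass between two white frosted cheeks, with an aluminium foot and top cap, 6 mm thick each. Origin at the centre of its underside; x to the toe, y through the frosted faces, z up.
- cell_glass: The clear glass core fixed in the cell, 38 x 22 x 66 mm, origin at its centre, same axes. Its two clear faces look along +x and -x and stand 2 mm proud of the cheeks; not to be touched.
- cell_frame: The aluminium foot (34 x 30 mm plus the toe) and top cap (30 x 22 mm) of the cell, each 6 mm thick, origin and axes as cell; fixed in the cell, not to be gripped.
- beam (a point): The point on the light path midway between lamp and sight plate, 110 mm above the bench, 98 mm above the stand's base plate; x runs along the light path towards the lamp, z up. The lamp's front is 82 mm from it, the sight plate 97 mm on the other side.
- stand: Inspection stand, fixed: base plate 260 x 90 x 12 mm; at its +x end a lamp (48 mm cylinder along the light path, top 134 mm above the bench), at its -x end an upright sight plate 80 mm wide, 5 mm thick, top 149 mm above the bench, with an 18 mm square opening. Origin under the base's middle; x points to the lamp, z up.
- mark_first: Line 80 mm long on the stand's base under the light path, its x axis turned 30 degrees anticlockwise from the light path (stand's x); origin at its middle, straight below the midway point.
- mark_second: The same, turned 30 degrees clockwise.
- mark_square: The same, straight along the light path.
- pad: Cork pad, 150 x 150 x 6 mm, fixed to the bench, on which the cell stands; origin at the centre of its underside.
- cover: Small loose brass frame plate, 30 x 24 x 5 mm, lying on the pad; leave alone. Origin at the centre of its underside.
- driver: Screwdriver, 190 mm, lying along its x; leave alone.
- jar: Jar, 56 mm across, 75 mm high, leave alone. Origin at the centre of its underside.
- offcut: Upright plain wooden offcut 36 x 32 x 85 mm, leave alone. Origin at the centre of its underside.
- tape: Tape measure, 60 x 30 x 60 mm, leave alone. Origin at the centre of its underside.
- square: Carpenter's square lying flat, stock 100 mm, blade 150 mm, leave alone. Origin under the stock's middle.
- mallet: Hammer lying on the bench, leave alone.
Things that resemble listed ones, but are neither listed nor needed, are in the scene too. Several things have the shape of the cell; the one meant has the colours described above.

How it is judged:
By the outcome, as a careful person would: the job done as asked, in the order asked, and still so for the second after the job is handed in, while the arm keeps its last pose, push and grip.
It also fails if it takes over 48 s, if anything falls off the work surface, if the arm or the gripper's body presses on something with over 40 N, if the wrist force passes 120 N, or if a joint passes its speed limit or range.

## Working session

There is one attempt and no reset: what is moved stays moved. The work goes in short steps, Python scripts to look and compute and a tool call to move; the robot and the scene stay as the last step left them, time stands still between calls to the robot, and variables do not carry over. Pictures are saved under pics/ and viewed, and the job is handed in when it is done.

Besides the shell and the picture viewer there is one more tool, called after "Request:" as name(argument=value, ...), one argument or row to a line, values as JSON. jog_arm: Moves the arm, as the interface text tells. Its arguments: {"type":"object","properties":{"motion":{"type":"array"},"grip_force":{"type":"number"}},"required":["motion"]}

```bash
mkdir -p pics; python3 - <<'E'
from bench import robot
import cv2,numpy as np
s=robot.read_state()
for k in s: print(k,s[k])
print(robot.finger_overhang)
for n in("scene","top","wrist"):
    f=robot.grab_frame(n); cv2.imwrite(f"pics/{n}0.png",f["color"]); np.savez(f"pics/{n}0.npz",**f)
    print(n,f["K"],f["R"],f["t"])
E
```

```text
clock 0.0
q [-1.40502646e+00  2.76601601e-01  1.50614351e+00 -1.52121183e-05
  1.36069750e+00 -1.21010937e-01]
joint_velocities [ 0.00055012  0.00054686  0.00016552  0.00090067 -0.0010289   0.00098533]
joint_efforts [ 5.91544904e-04 -4.16777623e+01 -2.45806468e+01 -7.30194733e-05
  1.11208393e-02 -1.57485903e-05]
tcp_pos [ 0.1625661  -0.55112413  0.30303169]
tool_rot [-3.13975443e+00 -2.08556167e-04  2.86783800e-01]
contact_force [-0.00772257  0.33119653  0.97206422]
wrist_torque [ 0.00404159  0.01072423 -0.0345042 ]
width 0.9971930424263313
0.0726
scene [[396.04107437   0.         257.05896337]
 [  0.         396.04107437 184.56099313]
 [  0.           0.           1.        ]] [[-0.63289782  0.77413216  0.012639  ]
 [ 0.62461742  0.52017073 -0.58247359]
 [-0.45748598 -0.36075173 -0.81275136]] [ 0.34134739 -0.26876739  1.71439082]
top [[383.63109071   0.         262.97375939]
 [  0.         383.63109071 195.83543979]
 [  0.           0.           1.        ]] [[ 0.00369899 -0.99974058 -0.02247414]
 [-0.99331773 -0.00108089 -0.11540673]
 [ 0.1153525   0.02275086 -0.99306405]] [0.02654037 0.53398461 1.15736598]
wrist [[297.31863964   0.         262.0179589 ]
 [  0.         297.31863964 187.17994142]
 [  0.           0.           1.        ]] [[ 0.2830196  -0.95911263 -0.0016968 ]
 [-0.90968928 -0.26899526  0.31639684]
 [-0.30391663 -0.08800295 -0.94862541]] [-0.57355219 -0.04103408  0.37997227]
```

View pics/scene0.png

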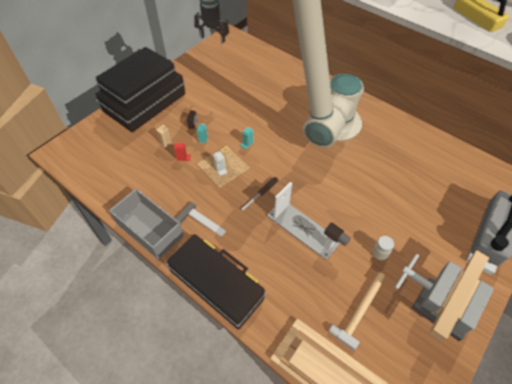

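View pics/top0.png

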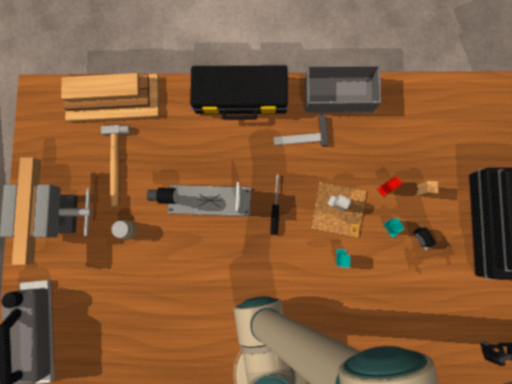

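View pics/wrist0.png

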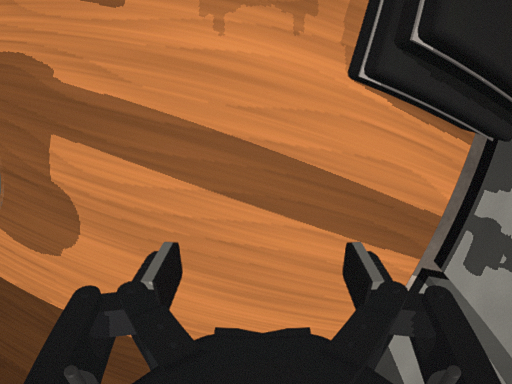

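The top view shows the white cell on the pad near (340,202) and the stand around (208,200) with its lamp at the left, which is +y. I'll zoom in on both.

```bash
cat > h.py <<'E'
import numpy as np,cv2
def load(n): return dict(np.load(f"pics/{n}.npz"))
def pix(f,u,v,z):
    d=f["R"].T@np.linalg.inv(f["K"])@np.array([u,v,1.]); c=-f["R"].T@f["t"]
    return c+d*(z-c[2])/d[2]
def pixw(f,u,v,z):
    K=f["K"];a=(np.array([u,v])-K[:2,2])/K[0,0];r=np.linalg.norm(a)
    d=np.r_[a/r*np.sin(r),np.cos(r)] ; d=f["R"].T@d; c=-f["R"].T@f["t"]
    return c+d*(z-c[2])/d[2]
def proj(f,X):
    p=f["R"]@np.asarray(X)+f["t"]; p=f["K"]@p; return p[:2]/p[2]
def projw(f,X):
    p=f["R"]@np.asarray(X)+f["t"]; n=np.hypot(p[0],p[1]); th=np.arctan2(n,p[2])
    return f["K"][:2,2]+f["K"][0,0]*th*p[:2]/n
def crop(n,x0,y0,w,h,k,out):
    im=cv2.imread(f"pics/{n}.png")[y0:y0+h,x0:x0+w]
    cv2.imwrite(f"pics/{out}.png",cv2.resize(im,None,fx=k,fy=k,interpolation=cv2.INTER_CUBIC))
E
python3 - <<'E'
from h import *
crop("top0",300,170,80,75,8,"ct0"); crop("top0",140,170,130,60,6,"cs0"); crop("scene0",190,130,80,60,9,"cc0"); crop("scene0",255,170,110,95,7,"cst0")
f=load("top0"); print(pix(f,340,202,.084),pix(f,208,200,.012))
E
```

```text
[ 0.50978411 -0.20003648  0.084     ] [0.5227358  0.20169605 0.012     ]
```

View pics/ct0.png

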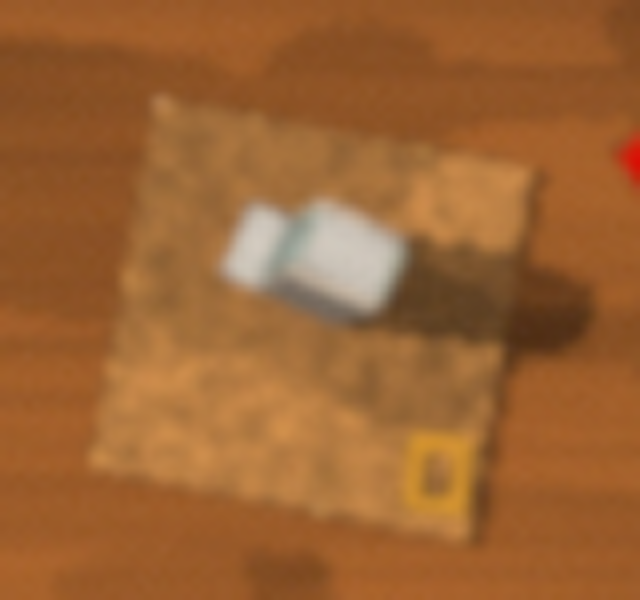

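View pics/cs0.png

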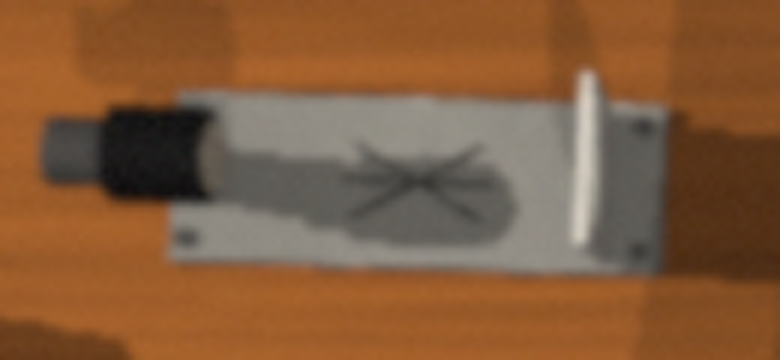

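View pics/cc0.png

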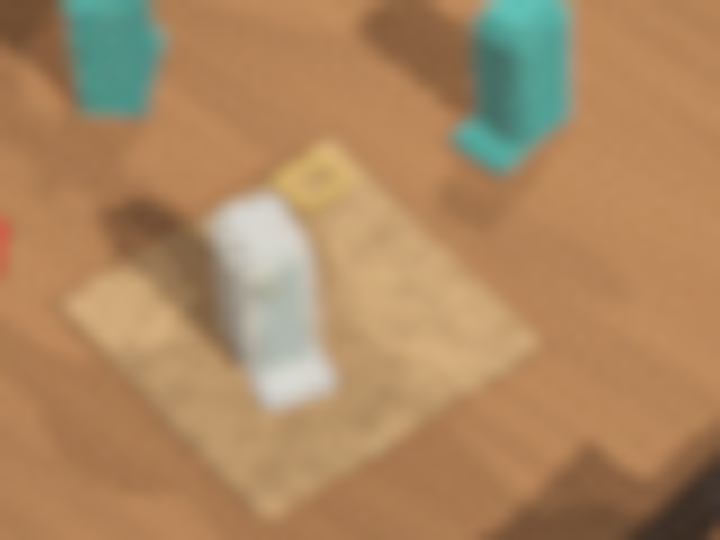

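View pics/cst0.png

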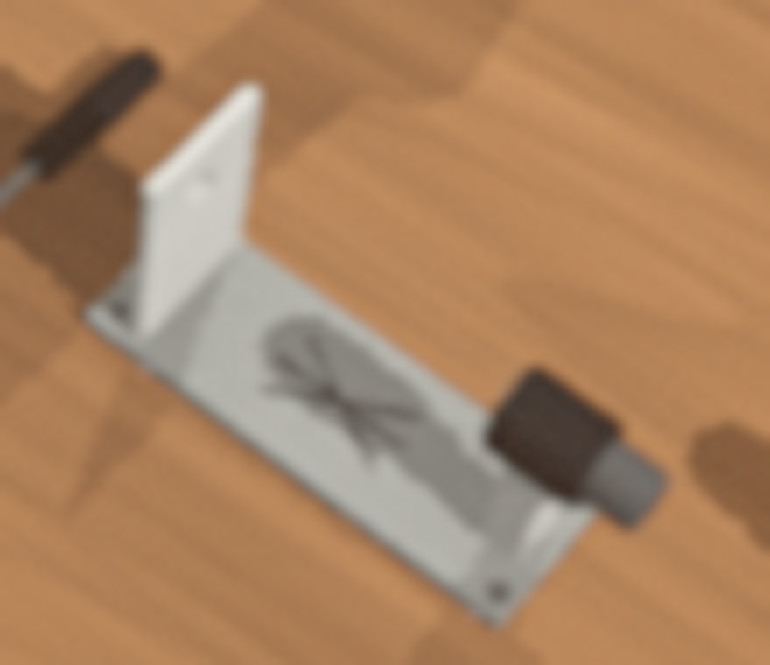

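```bash
python3 - <<'E'
from h import *
T=load("top0");S=load("scene0")
def P(f,u,v,k,x0,y0,z): return pix(f,(u+.5)/k-.5+x0,(v+.5)/k-.5+y0,z)
print("stand top")
for u,v in[(180,92),(668,107),(660,272),(168,262),(418,181)]: print(P(T,u,v,6,140,170,.012).round(4))
for u,v in[(588,68),(578,243)]: print("plate",P(T,u,v,6,140,170,.149).round(4))
print("stand scene")
for u,v in[(88,312),(495,625),(595,512),(245,240),(335,395)]: print(P(S,u,v,7,255,170,.012).round(4))
for u,v in[(145,188),(260,88)]: print("plate",P(S,u,v,7,255,170,.149).round(4))
print("cell top: toe L corners z.012, cap")
for u,v in[(255,200),(222,280)]: print(P(T,u,v,8,300,170,.012).round(4))
for u,v in[(320,198),(408,240),(385,310),(295,275)]: print("cap",P(T,u,v,8,300,170,.084).round(4))
print("pad");
for u,v in[(160,97),(535,170),(475,540),(92,465)]: print(P(T,u,v,8,300,170,.006).round(4))
print("scene toe")
for u,v in[(265,408),(338,380)]: print(P(S,u,v,9,190,130,.012).round(4))
E
```

```text
stand top
[0.5707 0.3251 0.012 ]
[0.5629 0.0665 0.012 ]
[0.4759 0.07   0.012 ]
[0.4806 0.3286 0.012 ]
[0.5235 0.1978 0.012 ]
plate [0.5623 0.0965 0.149 ]
plate [0.4803 0.1003 0.149 ]
stand scene
[0.5594 0.0631 0.012 ]
[0.572  0.3218 0.012 ]
[0.4901 0.3263 0.012 ]
[0.4723 0.0991 0.012 ]
[0.5181 0.1895 0.012 ]
plate [0.5571 0.0898 0.149 ]
plate [0.4754 0.0969 0.149 ]
cell top: toe L corners z.012, cap
[ 0.5404 -0.1866  0.012 ]
[ 0.5089 -0.1732  0.012 ]
cap [ 0.5326 -0.1992  0.084 ]
cap [ 0.517  -0.2311  0.084 ]
cap [ 0.4912 -0.2221  0.084 ]
cap [ 0.504  -0.1895  0.084 ]
pad
[ 0.5822 -0.1507  0.006 ]
[ 0.5531 -0.2975  0.006 ]
[ 0.4082 -0.2704  0.006 ]
[ 0.4368 -0.1223  0.006 ]
scene toe
[ 0.5396 -0.1894  0.012 ]
[ 0.5083 -0.1755  0.012 ]
```

```bash
cat >> h.py <<'E'
from scipy.spatial.transform import Rotation as Ro
def delta(st,p,yawdeg):
    """shift in tool axes and rotvec deg to reach TCP p with tool straight down, yaw"""
    R0=Ro.from_euler("xyz",st["tool_rot"]); R1=Ro.from_euler("xyz",[np.pi,0,np.radians(yawdeg)])
    d=R0.inv().apply(np.array(p)-st["tcp_pos"]); r=(R0.inv()*R1).as_rotvec(degrees=True)
    return d.round(4),r.round(2)
E
python3 - <<'E'
from h import *
from bench import robot
s=robot.read_state();print(delta(s,[.512,-.21,.303],67))
E
```

```text
(array([ 0.4317, -0.2285,  0.0006]), array([-7.000e-02, -4.000e-02, -5.057e+01]))
```

Request:
jog_arm(
  motion=[
    [[0.015,-0.008,0,0,0,-2,1],[0.055,-0.029,0,0,0,-7,1],[0.1,-0.053,0,0,0,-12,1],[0.145,-0.077,0,0,0,-17,1],[0.19,-0.101,0,0,0,-22,1],[0.235,-0.124,0,0,0,-27,1],[0.28,-0.148,0,0,0,-32,1],[0.325,-0.172,0,0,0,-38,1],[0.37,-0.196,0,0,0,-44,1],[0.41,-0.217,0,0,0,-50.6,1]],
  ],
  grip_force=40,
)

```text
clock: 1.15
tcp_pos: [0.4943, -0.2255, 0.304]
tool_rot: [-3.142, -0.0, 1.176]
contact_force: [0.5, -1.3, -0.5]
width: 0.999
```

```bash
python3 - <<'E'
from h import *
from bench import robot
f=robot.grab_frame("wrist");cv2.imwrite("pics/wrist1.png",f["color"]); np.savez("pics/wrist1.npz",**f)
s=robot.read_state();print(s["clock"],s["tcp_pos"],s["tool_rot"],s["q"],s["contact_force"],s["width"]);print(delta(s,[.512,-.21,.303],67))
crop("wrist1",0,0,512,384,1.5,"w1")
E
```

```text
1.2 [ 0.49958519 -0.21989918  0.30398018] [ 3.13785255 -0.00899337  1.18441907] [-0.54724323  0.23044338  1.56827651  0.00973296  1.34063184 -0.16305901] [5.08111492 2.52292371 1.13496901] 0.9976843245167915
(array([0.0138, 0.0078, 0.0011]), array([ 0.21, -0.52,  0.86]))
```

View pics/w1.png

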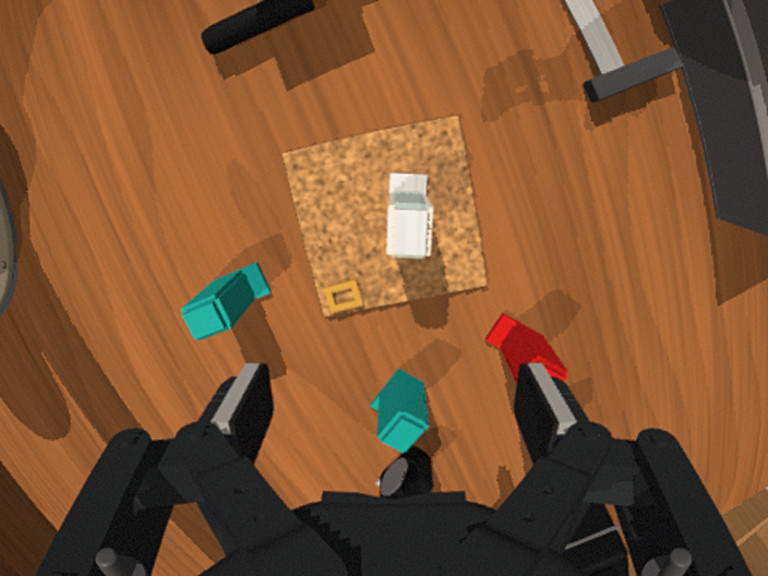

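```bash
python3 - <<'E'
from h import *
from bench import robot
for i in range(3): f=robot.grab_frame("wrist")
cv2.imwrite("pics/wrist2.png",f["color"]); np.savez("pics/wrist2.npz",**f)
s=robot.read_state();print(s["clock"],s["tcp_pos"],s["tool_rot"])
crop("wrist2",235,90,80,100,7,"w2")
E
```

```text
1.35 [ 0.49368152 -0.22649292  0.3036244 ] [-3.14053178e+00  4.86571498e-05  1.17391609e+00]
```

View pics/w2.png

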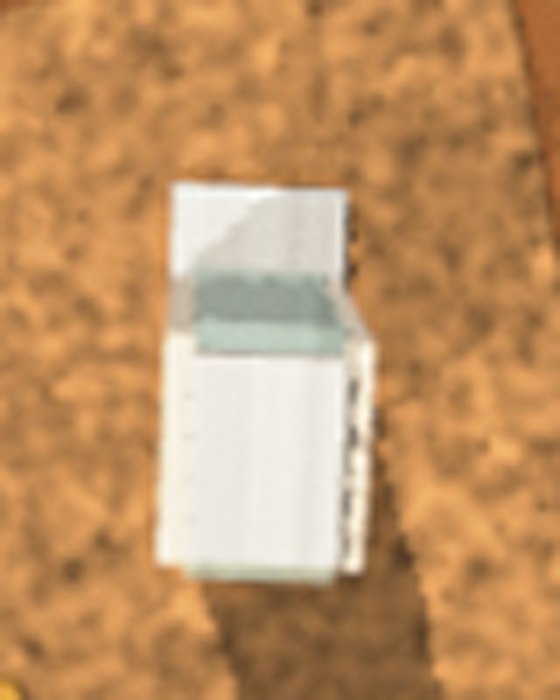

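```bash
python3 - <<'E'
from h import *
f=load("wrist2")
def P(u,v,z): return pixw(f,(u+.5)/7-.5+235,(v+.5)/7-.5+90,z)
t=[P(172,183,.012),P(347,190,.012)]
ck=[P(163,332,.078),P(376,342,.078),P(362,575,.078),P(156,566,.078)]
print(np.round(t,4)); print("cheek",np.round(ck,4),np.mean(ck,0))
print([np.linalg.norm(ck[i]-ck[(i+1)%4]).round(4) for i in range(4)])
e=t[1]-t[0];print(np.linalg.norm(e),"yaw toe",np.degrees(np.arctan2(e[0],-e[1]))+0)
def ang(a): return np.degrees(np.arctan2(a[1],a[0]))
print("cheeks yaw",ang(ck[0]-ck[3]),ang(ck[1]-ck[2]),ang(e)+90, ang(ck[1]-ck[0])+90)
m=np.mean(t,0)
for y in(66,67,68): print(m[:2]-.033*np.array([np.cos(np.radians(y)),np.sin(np.radians(y))]))
E
```

```text
[[ 0.5114 -0.1749  0.012 ]
 [ 0.5389 -0.1875  0.012 ]]
cheek [[ 0.5046 -0.1895  0.078 ]
 [ 0.5322 -0.2025  0.078 ]
 [ 0.5177 -0.234   0.078 ]
 [ 0.4902 -0.2211  0.078 ]] [ 0.51116118 -0.2117797   0.078     ]
[np.float64(0.0305), np.float64(0.0347), np.float64(0.0304), np.float64(0.0347)]
0.030247103194575378 yaw toe 65.40274887576679
cheeks yaw 65.53268980134713 65.25481647044523 65.40274887576679 64.93598731141842
[ 0.51168607 -0.21137498]
[ 0.51221425 -0.21160464]
[ 0.51274636 -0.21182505]
```

```bash
python3 - <<'E'
from h import *
from bench import robot
for i in range(2):
    s=robot.read_state();print(s["tcp_pos"],s["tool_rot"],delta(s,[.5113,-.2115,.099],65.4)); robot.grab_frame("top")
E
```

```text
[ 0.49368152 -0.22649292  0.3036244 ] [-3.14053178e+00  4.86571498e-05  1.17391609e+00] (array([0.0206, 0.0107, 0.2046]), array([-0.06,  0.  ,  1.86]))
[ 0.49299928 -0.22758928  0.30368204] [-3.14053331e+00  3.84709226e-04  1.17170594e+00] (array([0.022 , 0.0108, 0.2047]), array([-0.06,  0.02,  1.73]))
```

Request:
jog_arm(
  motion=[
    [[0.005,0.003,0.01,0,0,0.4,1],[0.011,0.006,0.035,0,0,0.9,1],[0.016,0.008,0.06,0,0,1.3,1],[0.02,0.01,0.085,0,0,1.7,1],[0.0215,0.0108,0.11,0,0,1.7,1],[0.0215,0.0108,0.135,0,0,1.7,1],[0.0215,0.0108,0.15,0,0,1.7,1],[0.0215,0.0108,0.16,0,0,1.7,1],[0.0215,0.0108,0.165,0,0,1.7,1],[0.0215,0.0108,0.165,0,0,1.7,1]],
  ],
)

```text
clock: 2.45
tcp_pos: [0.5113, -0.2134, 0.1385]
tool_rot: [-3.141, -0.0, 1.139]
contact_force: [0.3, -0.0, 0.4]
width: 1.001
```

```bash
python3 - <<'E'
from h import *
from bench import robot
for i in range(4):
    f=robot.grab_frame("wrist"); s=robot.read_state();print(s["tcp_pos"],s["tool_rot"],delta(s,[.5113,-.2115,.099],65.4))
cv2.imwrite("pics/wrist3.png",f["color"]); np.savez("pics/wrist3.npz",**f)
crop("wrist3",0,0,512,384,1.5,"w3")
E
```

```text
[ 0.51166468 -0.21350112  0.13910805] [3.14107387e+00 5.66645204e-05 1.13940376e+00] (array([ 0.0017, -0.0012,  0.0401]), array([ 0.03,  0.  , -0.12]))
[ 0.51195984 -0.21349892  0.13951442] [3.14014553e+00 1.48813662e-04 1.13966679e+00] (array([ 0.0015, -0.0015,  0.0405]), array([ 0.08,  0.01, -0.1 ]))
[ 0.51210278 -0.21347513  0.13973935] [3.13967139e+00 1.96344443e-04 1.13986919e+00] (array([ 0.0015, -0.0016,  0.0407]), array([ 0.11,  0.01, -0.09]))
[ 0.51210792 -0.21337532  0.13979813] [3.13961320e+00 1.85634227e-04 1.14001512e+00] (array([ 0.0014, -0.0016,  0.0408]), array([ 0.11,  0.01, -0.08]))
```

View pics/w3.png

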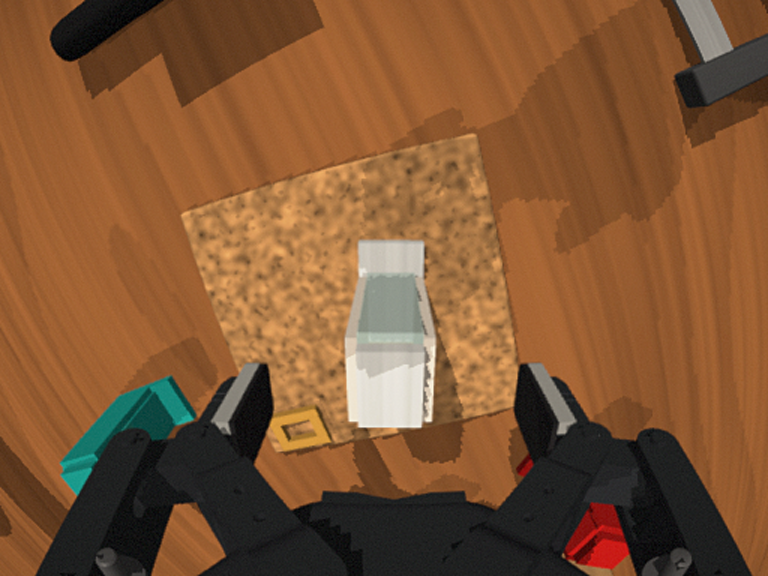

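```bash
python3 - <<'E'
from h import *
f=load("wrist3")
def P(u,v,z): return pixw(f,(u+.5)/1.5-.5,(v+.5)/1.5-.5,z)
t=[P(359,240,.012),P(424,240,.012)];ck=[P(346,340,.078),P(437,340,.078),P(432,420,.078),P(347,421,.078)]
print(t,np.mean(ck,0)); e=t[1]-t[0];a=np.arctan2(e[1],e[0])+np.pi/2;print(np.degrees(a),np.mean(t,0)[:2]-.033*np.array([np.cos(a),np.sin(a)]))
E
```

```text
[array([ 0.51266525, -0.17447633,  0.012     ]), array([ 0.5394676 , -0.18681753,  0.012     ])] [ 0.51147911 -0.21164697  0.078     ]
65.27617974432525 [ 0.51226435 -0.21062196]
```

Request:
jog_arm(
  motion=[
    [[0.0015,-0.0013,0.008,0,0,0,1],[0.0015,-0.0013,0.018,0,0,0,1],[0.0015,-0.0013,0.028,0,0,0,1],[0.0015,-0.0013,0.036,0,0,0,1],[0.0015,-0.0013,0.0405,0,0,0,1],[0.0015,-0.0013,0.0405,0,0,0,1],[0.0015,-0.0013,0.0405,0,0,0,0.5],[0.0015,-0.0013,0.0405,0,0,0,0.2],[0.0015,-0.0013,0.0405,0,0,0,0.0],[0.0015,-0.0013,0.0405,0,0,0,-0.1]],
  ],
  grip_force=40,
)

```text
clock: 3.65
tcp_pos: [0.5112, -0.2112, 0.0987]
tool_rot: [3.141, 0.0, 1.14]
contact_force: [-0.2, -1.1, 0.9]
width: 0.455
```

Request:
jog_arm(
  motion=[
    [[0,0,0,0,0,0,-0.2],[0,0,0,0,0,0,-0.3],[0,0,0,0,0,0,-0.4],[0,0,0,0,0,0,-0.6],[0,0,0,0,0,0,-0.8],[0,0,0,0,0,0,-1],[0,0,0,0,0,0,-1],[0,0,0,0,0,0,-1],[0,0,0,0,0,0,-1],[0,0,0,0,0,0,-1]],
  ],
)

```text
clock: 4.65
tcp_pos: [0.5114, -0.2113, 0.0987]
tool_rot: [3.141, 0.0, 1.14]
contact_force: [1.1, 0.2, 4.6]
width: 0.35
```

```bash
python3 - <<'E'
from h import *
from bench import robot
for i in range(2):
    f=robot.grab_frame("wrist"); s=robot.read_state();print(s["tcp_pos"],s["tool_rot"],s["contact_force"],s["wrist_torque"],s["width"],s["clock"])
cv2.imwrite("pics/wrist4.png",f["color"]); np.savez("pics/wrist4.npz",**f)
crop("wrist4",0,0,512,384,1.5,"w4")
E
```

```text
[ 0.51136797 -0.21130538  0.09870279] [3.14069097e+00 1.42445270e-04 1.14026965e+00] [0.7620848  0.2255215  5.12198959] [ 0.00843056 -0.02653655 -0.01862727] 0.34437912225505435 4.7
[ 0.51138377 -0.2113181   0.0987196 ] [3.14063520e+00 1.53230619e-04 1.14029038e+00] [0.1780378  0.41615661 5.47441248] [ 0.01824454 -0.05510006 -0.03407962] 0.34334522175993853 4.75
```

View pics/w4.png

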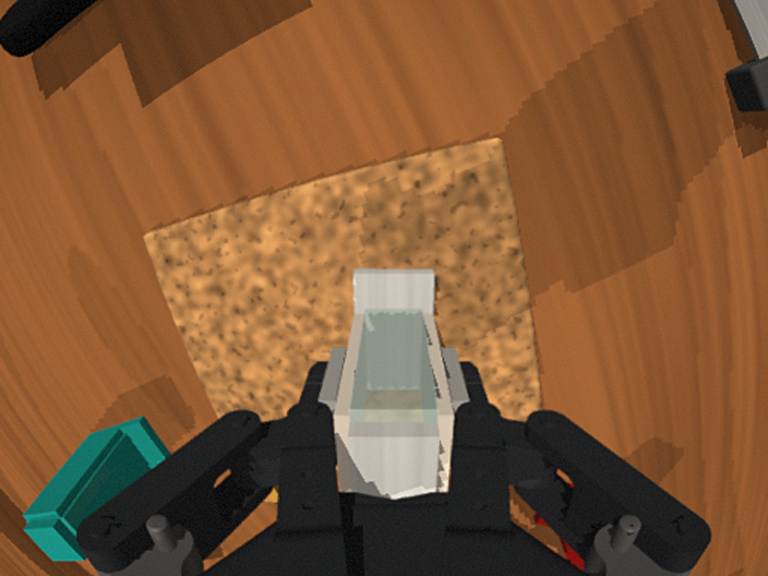

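Request:
jog_arm(
  motion=[
    [[0,0,-0.003,0,0,0,-1],[0,0,-0.01,0,0,0,-1],[0,0,-0.025,0,0,0,-1],[0,0,-0.045,0,0,0,-1],[0,0,-0.07,0,0,0,-1],[0,0,-0.1,0,0,0,-1],[0,0,-0.13,0,0,0,-1],[0,0,-0.155,0,0,0,-1],[0,0,-0.172,0,0,0,-1],[0,0,-0.18,0,0,0,-1]],
  ],
)

```text
clock: 5.75
tcp_pos: [0.5112, -0.2111, 0.28]
tool_rot: [3.14, 0.0, 1.14]
contact_force: [0.2, -1.4, -2.0]
width: 0.351
```

```bash
python3 - <<'E'
from h import *
from bench import robot
for i in range(3):
    f=robot.grab_frame("wrist"); s=robot.read_state();print(s["tcp_pos"],s["tool_rot"],s["contact_force"],s["wrist_torque"],s["width"],s["clock"])
print(delta(s,[.5225,.190,.279],88.6))
cv2.imwrite("pics/wrist5.png",f["color"]); np.savez("pics/wrist5.npz",**f)
crop("wrist5",0,0,512,384,1.5,"w5")
E
```

```text
[ 0.51133253 -0.21126169  0.28039735] [3.13893241e+00 3.55744040e-04 1.14029953e+00] [ 0.50921861  0.89849691 -1.67119649] [-0.03638688 -0.05454613  0.01439363] 0.3480583312455531 5.8
[ 0.51109429 -0.21115589  0.27906378] [3.14043117e+00 2.14621461e-04 1.14029575e+00] [ 0.12662602 -0.11531789 -2.22078185] [-0.04069501 -0.02810787 -0.00120306] 0.34624754082977727 5.85
[ 0.51068826 -0.21092802  0.27796879] [-3.14068810e+00  1.37130082e-05  1.14025433e+00] [ 1.1462379 -0.131615  -2.5717317] [-0.0293218   0.04005611  0.06274455] 0.3419178815148986 5.9
(array([ 0.3693, -0.1566, -0.0009]), array([-5.000e-02, -1.000e-02, -2.327e+01]))
```

View pics/w5.png

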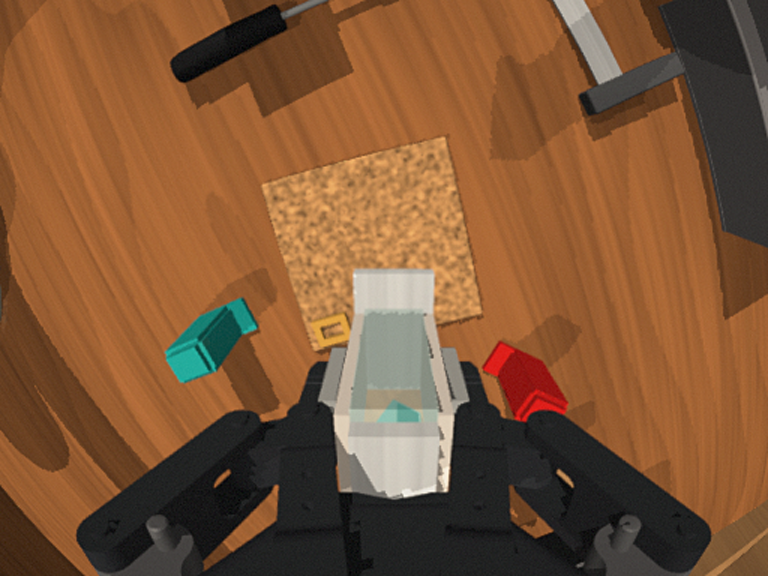

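Request:
jog_arm(
  motion=[
    [[0.008,-0.003,0,0,0,-0.6,-1],[0.026,-0.011,0,0,0,-2,-1],[0.056,-0.024,0,0,0,-5,-1],[0.09,-0.038,0,0,0,-8,-1],[0.128,-0.054,0,0,0,-11,-1],[0.166,-0.07,0,0,0,-14,-1],[0.204,-0.086,0,0,0,-17,-1],[0.236,-0.1,0,0,0,-20,-1],[0.258,-0.11,0,0,0,-22.3,-1],[0.268,-0.114,0,0,0,-23.3,-1]],
  ],
)

```text
clock: 6.9
tcp_pos: [0.5182, 0.0826, 0.2771]
tool_rot: [-3.139, -0.001, 1.551]
contact_force: [-0.6, -0.3, -2.4]
width: 0.344
```

```bash
python3 - <<'E'
from h import *
from bench import robot
for i in range(5):
    f=robot.grab_frame("wrist"); s=robot.read_state();print(s["tcp_pos"],s["tool_rot"],s["width"],s["clock"])
cv2.imwrite("pics/wrist6.png",f["color"]); np.savez("pics/wrist6.npz",**f)
crop("wrist6",0,0,512,384,1.5,"w6")
E
```

```text
[0.51852866 0.0829133  0.27725359] [-3.13918598e+00 -1.63011262e-03  1.55071129e+00] 0.34997525504337423 6.95
[0.518747   0.08119967 0.27742105] [-3.13960045e+00  2.06514396e-04  1.54926815e+00] 0.3469951373216787 7.0
[0.51896714 0.08003325 0.2776381 ] [-3.14009613e+00  1.05783732e-03  1.54783700e+00] 0.3436361979086789 7.05
[0.51911993 0.07937926 0.27779809] [-3.14041161e+00  1.19657760e-03  1.54673791e+00] 0.3506590044691329 7.1
[0.51924496 0.07901291 0.27797108] [-3.14079884e+00  1.00128012e-03  1.54586716e+00] 0.34564184636445855 7.15
```

View pics/w6.png

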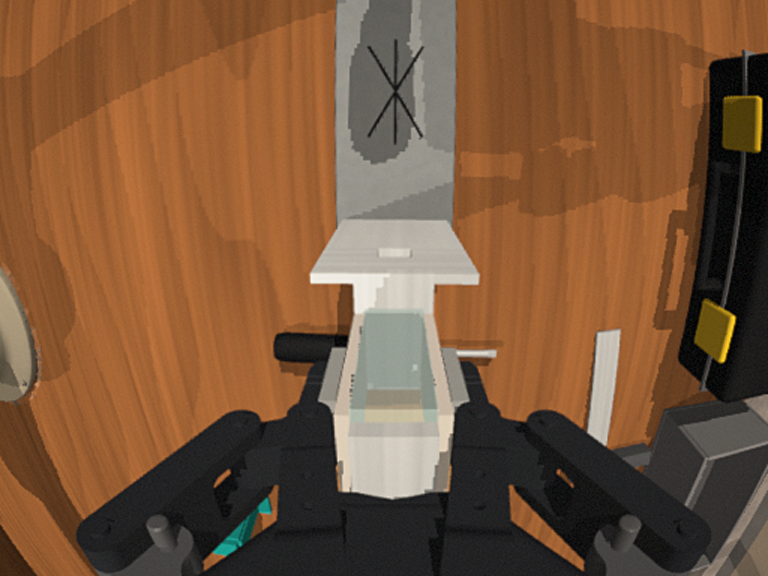

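```bash
python3 - <<'E'
from h import *
crop("wrist6",215,15,100,90,7,"w6b")
crop("wrist6",200,130,130,70,6,"w6c")
E
```

```text
(no output)
```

View pics/w6b.png

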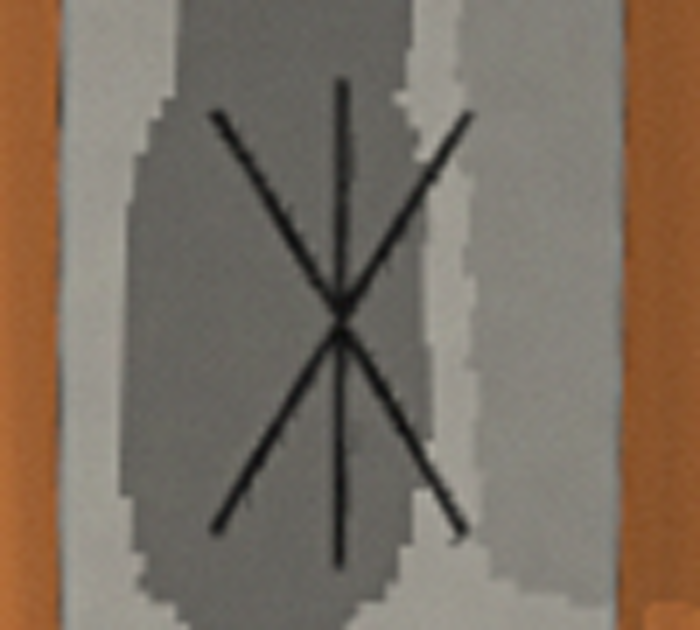

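View pics/w6c.png

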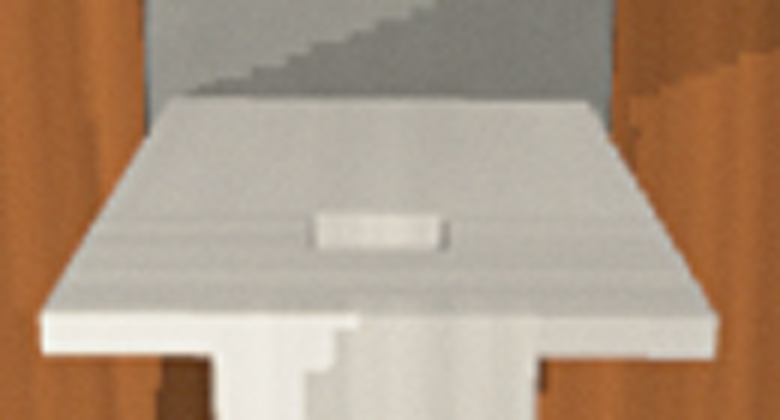

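```bash
python3 - <<'E'
from h import *
f=load("wrist6")
def P(u,v,k,x0,y0,z): return pixw(f,(u+.5)/k-.5+x0,(v+.5)/k-.5+y0,z)[:2]
def ang(a): return np.degrees(np.arctan2(a[1],a[0]))
Q=lambda u,v:P(u,v,7,215,15,.012)
c=Q(341,317);print("centre",c)
for n,a,b in(("sq",(341,80),(339,567)),("left",(214,115),(463,535)),("right",(470,115),(216,530))):
    a=Q(*a);b=Q(*b);print(n,np.linalg.norm(a-b),ang(a-b),(a+b)/2)
a=[P(42,312,6,200,130,.149),P(717,318,6,200,130,.149)];b=[P(42,352,6,200,130,.149),P(717,357,6,200,130,.149)]
e=a[1]-a[0];print("plate",a,b,np.linalg.norm(e),ang(e)+90,np.mean(a+b,0))
# cell in hand
import bench
s=bench.robot.read_state();print(s["tcp_pos"],np.degrees(s["tool_rot"]))
z=s["tcp_pos"][2]-.093+.006
t=[P(354,270,1.5,0,0,z),P(434,270,1.5,0,0,z)];e=t[1]-t[0];A=ang(e)+90
print("toe",np.linalg.norm(e),A,np.mean(t,0)-.033*np.array([np.cos(np.radians(A)),np.sin(np.radians(A))]))
E
```

```text
centre [0.52281581 0.19661795]
sq 0.07958468536938436 88.40861413843623 [0.52265005 0.19604108]
left 0.07903979314732403 118.42215436476205 [0.52249303 0.19583965]
right 0.07880459188774677 58.0917880170545 [0.52305024 0.19624444]
plate [array([0.48006488, 0.10015932]), array([0.55955361, 0.09753819])] [array([0.47965209, 0.09519471]), array([0.55973452, 0.09267233])] 0.07953193308331685 88.11136656474162 [0.51975127 0.09639114]
[0.51924496 0.07901291 0.27797108] [-1.79954518e+02  5.73691252e-02  8.85716638e+01]
toe 0.029364948996280976 88.64476801488196 [0.51907616 0.08039844]
```

```bash
python3 - <<'E'
from h import *
from bench import robot
f=robot.grab_frame("top")
s=robot.read_state();print(s["tcp_pos"],np.degrees(s["tool_rot"]),delta(s,[.5228,.196,.1637],88.4))
E
```

```text
[0.51932246 0.07882337 0.27810909] [-1.79970706e+02  4.69783204e-02  8.85411407e+01] (array([0.1173, 0.0006, 0.1143]), array([-0.03,  0.05,  0.14]))
```

Request:
jog_arm(
  motion=[
    [[0.004,0,0,0,0,0,-1],[0.014,0,0,0,0,0,-1],[0.028,0,0,0,0,0,-1],[0.045,0,0,0,0,0,-1],[0.063,0,0,0,0,0,-1],[0.081,0,0,0,0,0.1,-1],[0.096,0,0,0,0,0.1,-1],[0.108,0.0005,0,0,0,0.1,-1],[0.115,0.0005,0,0,0,0.1,-1],[0.1173,0.0005,0,0,0,0.1,-1]],
  ],
)

```text
clock: 8.2
tcp_pos: [0.5226, 0.198, 0.2782]
tool_rot: [-3.141, 0.0, 1.546]
contact_force: [0.1, 0.3, -1.8]
width: 0.35
```

Request:
jog_arm(
  motion=[
    [[0,0,0.003,0,0,0,-1],[0,0,0.01,0,0,0,-1],[0,0,0.022,0,0,0,-1],[0,0,0.038,0,0,0,-1],[0,0,0.055,0,0,0,-1],[0,0,0.073,0,0,0,-1],[0,0,0.09,0,0,0,-1],[0,0,0.103,0,0,0,-1],[0,0,0.111,0,0,0,-1],[0,0,0.1143,0,0,0,-1]],
  ],
)

```text
clock: 9.2
tcp_pos: [0.522, 0.1967, 0.1626]
tool_rot: [-3.139, 0.001, 1.545]
contact_force: [-1.0, 0.1, -1.4]
width: 0.348
```

```bash
python3 - <<'E'
from h import *
from bench import robot
for i in range(4):
    f=robot.grab_frame("wrist")
for n in ("top","scene","wrist"):
    f=robot.grab_frame(n);cv2.imwrite(f"pics/{n}7.png",f["color"]); np.savez(f"pics/{n}7.npz",**f)
s=robot.read_state();print(s["clock"],s["tcp_pos"],np.degrees(s["tool_rot"]),s["contact_force"],s["width"],delta(s,[.5228,.196,.1637],88.4))
crop("wrist7",0,0,512,384,1.5,"w7");crop("scene7",255,130,120,120,5,"s7")
E
```

```text
9.55 [0.52302277 0.19732185 0.16477188] [ 1.79914696e+02 -1.58763071e-02  8.85312951e+01] [-0.24553233  0.76134844 -1.23598512] 0.3467589749530613 (array([-0.0013, -0.0002,  0.0011]), array([ 0.09, -0.02,  0.13]))
```

View pics/w7.png

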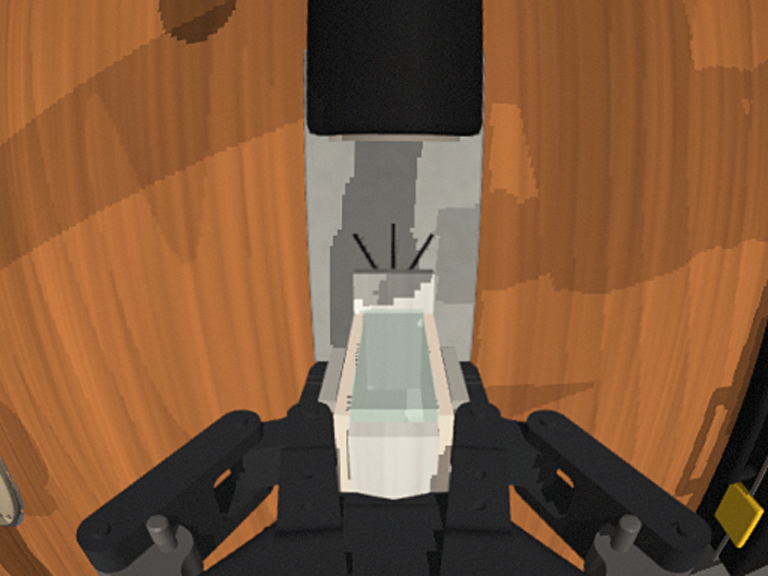

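View pics/s7.png

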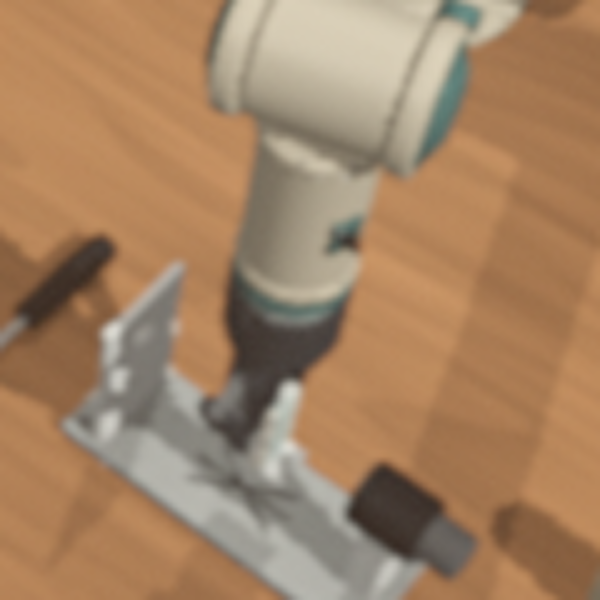

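Request:
jog_arm(
  motion=[
    [[-0.0005,0,0.0005,0,0,-1,-1],[-0.001,0,0.001,0,0,-3,-1],[-0.001,0,0.001,0,0,-6,-1],[-0.001,0,0.001,0,0,-10,-1],[-0.001,0,0.001,0,0,-14,-1],[-0.001,0,0.001,0,0,-18,-1],[-0.001,0,0.001,0,0,-22,-1],[-0.001,0,0.001,0,0,-26,-1],[-0.001,0,0.001,0,0,-29,-1],[-0.001,0,0.001,0,0,-30,-1]],
  ],
)

```text
clock: 10.55
tcp_pos: [0.5227, 0.1962, 0.1633]
tool_rot: [3.141, 0.0, 2.07]
contact_force: [0.4, 0.0, -1.9]
width: 0.344
```

Request:
jog_arm(
  motion=[
    [[0,0,0,0,0,0,-1],[0,0,0,0,0,0,-1],[0,0,0,0,0,0,-1],[0,0,0,0,0,0,-1],[0,0,0,0,0,0,-1],[0,0,0,0,0,0,-1],[0,0,0,0,0,0,-1],[0,0,0,0,0,0,-1],[0,0,0,0,0,0,-1],[0,0,0,0,0,0,-1]],
  ],
)

```text
clock: 11.55
tcp_pos: [0.5226, 0.1963, 0.1631]
tool_rot: [-3.142, 0.0, 2.069]
contact_force: [0.1, 0.4, -1.5]
width: 0.353
```

```bash
python3 - <<'E'
from h import *
from bench import robot
for n in ("top","wrist"):
    f=robot.grab_frame(n);cv2.imwrite(f"pics/{n}8.png",f["color"]); np.savez(f"pics/{n}8.npz",**f)
s=robot.read_state();print(s["clock"],s["tcp_pos"],np.degrees(s["tool_rot"]),s["q"],s["contact_force"],s["width"])
crop("wrist8",0,0,512,384,1.5,"w8")
E
```

```text
11.65 [0.52260471 0.1962278  0.16306306] [-1.79997128e+02  4.93860718e-03  1.18532734e+02] [ 2.34598518e-01  3.65568534e-01  1.75014034e+00 -1.12573398e-04
  1.02590973e+00 -2.63333277e-01] [-0.14874135 -0.79559062 -2.27969682] 0.34478026792781136
```

View pics/w8.png

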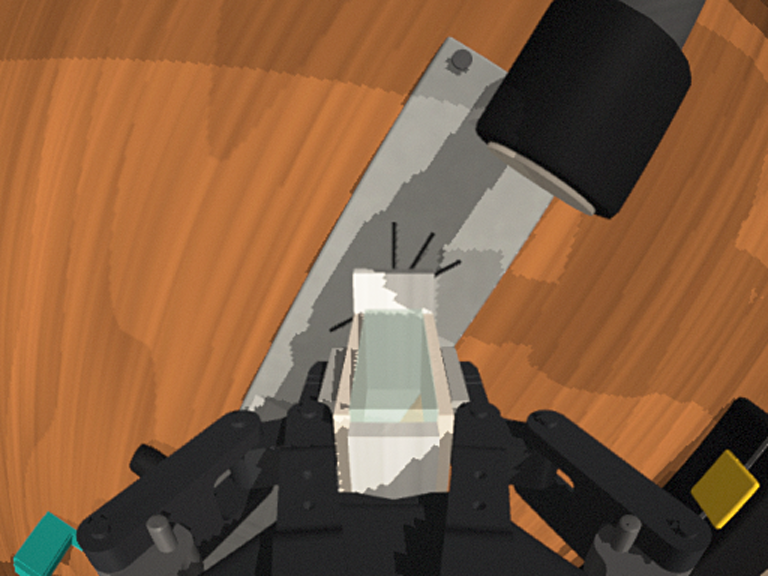

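The cell's axis now lies along the first slanted line, at yaw 118.5° against the 118.4° wanted. Next I'll turn to the other line.

Request:
jog_arm(
  motion=[
    [[0,0,-0.0005,0,0,1,-1],[0,0,-0.0005,0,0,3,-1],[0,0,-0.0005,0,0,6,-1],[0,0,-0.0005,0,0,10,-1],[0,0,-0.0005,0,0,14,-1],[0,0,-0.0005,0,0,18,-1],[0,0,-0.0005,0,0,22,-1],[0,0,-0.0005,0,0,26,-1],[0,0,-0.0005,0,0,30,-1],[0,0,-0.0005,0,0,34,-1]],
  ],
)

```text
clock: 12.65
tcp_pos: [0.5226, 0.1962, 0.1636]
tool_rot: [3.141, 0.0, 1.472]
contact_force: [0.1, 0.0, -2.5]
width: 0.346
```

Request:
jog_arm(
  motion=[
    [[0,0,0,0,0,4,-1],[0,0,0,0,0,8,-1],[0,0,0,0,0,12,-1],[0,0,0,0,0,16,-1],[0,0,0,0,0,20,-1],[0,0,0,0,0,23,-1],[0,0,0,0,0,25,-1],[0,0,0,0,0,26,-1],[0,0,0,0,0,26,-1],[0,0,0,0,0,26,-1]],
  ],
)

```text
clock: 13.65
tcp_pos: [0.5226, 0.1962, 0.1636]
tool_rot: [3.142, 0.0, 1.022]
contact_force: [0.3, 0.5, -1.3]
width: 0.347
```

Request:
jog_arm(
  motion=[
    [[0,0,0,0,0,0,-1],[0,0,0,0,0,0,-1],[0,0,0,0,0,0,-1],[0,0,0,0,0,0,-1],[0,0,0,0,0,0,-1],[0,0,0,0,0,0,-1],[0,0,0,0,0,0,-1],[0,0,0,0,0,0,-1],[0,0,0,0,0,0,-1],[0,0,0,0,0,0,-1]],
  ],
)

```text
clock: 14.65
tcp_pos: [0.5226, 0.1962, 0.1636]
tool_rot: [3.142, 0.0, 1.022]
contact_force: [-0.6, 0.4, -2.0]
width: 0.347
```

```bash
python3 - <<'E'
from h import *
from bench import robot
for n in ("top","wrist"):
    f=robot.grab_frame(n);cv2.imwrite(f"pics/{n}9.png",f["color"]); np.savez(f"pics/{n}9.npz",**f)
s=robot.read_state();print(s["clock"],s["tcp_pos"],np.degrees(s["tool_rot"]),s["contact_force"],s["width"],delta(s,[.5228,.196,.1637],88.4))
crop("wrist9",0,0,512,384,1.5,"w9")
E
```

```text
14.75 [0.52255602 0.19625417 0.16354749] [-1.79999300e+02  6.21650041e-03  5.85358580e+01] [ 0.33742558 -0.55397882 -2.09508552] 0.34440976082709995 (array([-0.0001,  0.0003, -0.0002]), array([-0.000e+00,  1.000e-02, -2.986e+01]))
```

View pics/w9.png

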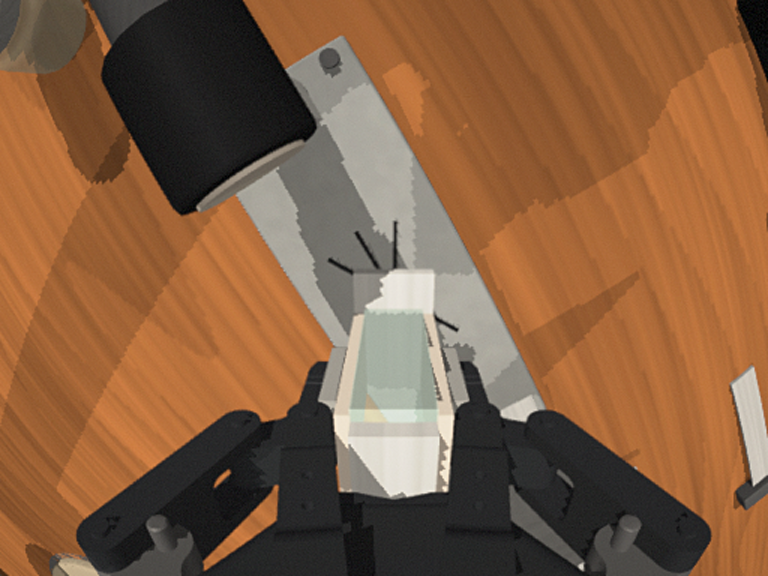

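Aligned with the second line, at yaw 58.5°. Now back to straight.

Request:
jog_arm(
  motion=[
    [[0,0,0,0,0,-1,-1],[0,0,0,0,0,-3,-1],[0,0,0,0,0,-6,-1],[0,0,0,0,0,-10,-1],[0,0,0,0,0,-14,-1],[0,0,0,0,0,-18,-1],[0,0,0,0,0,-22,-1],[0,0,0,0,0,-26,-1],[0,0,0,0,0,-29,-1],[0,0,0,0,0,-29.8,-1]],
  ],
)

```text
clock: 15.75
tcp_pos: [0.5226, 0.1962, 0.1636]
tool_rot: [-3.142, 0.0, 1.543]
contact_force: [0.7, 0.1, -1.2]
width: 0.348
```

Request:
jog_arm(
  motion=[
    [[0,0,0,0,0,0,-1],[0,0,0,0,0,0,-1],[0,0,0,0,0,0,-1],[0,0,0,0,0,0,-1],[0,0,0,0,0,0,-1],[0,0,0,0,0,0,-1],[0,0,0,0,0,0,-1],[0,0,0,0,0,0,-1],[0,0,0,0,0,0,-1],[0,0,0,0,0,0,-1]],
  ],
)

```text
clock: 16.75
tcp_pos: [0.5226, 0.1962, 0.1636]
tool_rot: [3.142, 0.0, 1.542]
contact_force: [1.0, 0.6, -2.3]
width: 0.346
```

```bash
python3 - <<'E'
from h import *
from bench import robot
for n in ("top","scene","wrist"):
    f=robot.grab_frame(n);cv2.imwrite(f"pics/{n}10.png",f["color"]); np.savez(f"pics/{n}10.npz",**f)
s=robot.read_state();print(s["clock"],s["tcp_pos"],np.degrees(s["tool_rot"]),s["contact_force"],s["width"],delta(s,[.5228,.196,.1637],88.4),abs(s["joint_velocities"]).max())
crop("wrist10",0,0,512,384,1.5,"w10")
def P(u,v,z): return pixw(f,(u+.5)/1.5-.5,(v+.5)/1.5-.5,z)[:2]
z=s["tcp_pos"][2]-.087
t=[P(354,270,z),P(434,270,z)];e=t[1]-t[0];print(np.linalg.norm(e),np.degrees(np.arctan2(e[1],e[0]))+90,np.mean(t,0)-[.001,.033])
E
```

```text
16.9 [0.52259949 0.19625658 0.16356185] [1.79998393e+02 4.11236113e-03 8.83334447e+01] [-0.8668132   0.15644925 -1.99838517] 0.3480540938616198 (array([-0.0003,  0.0002, -0.0001]), array([ 0.  ,  0.  , -0.07])) 0.0014731523618352054
0.029405520620588623 88.33697256515201 [0.52261058 0.19728371]
```

View pics/w10.png

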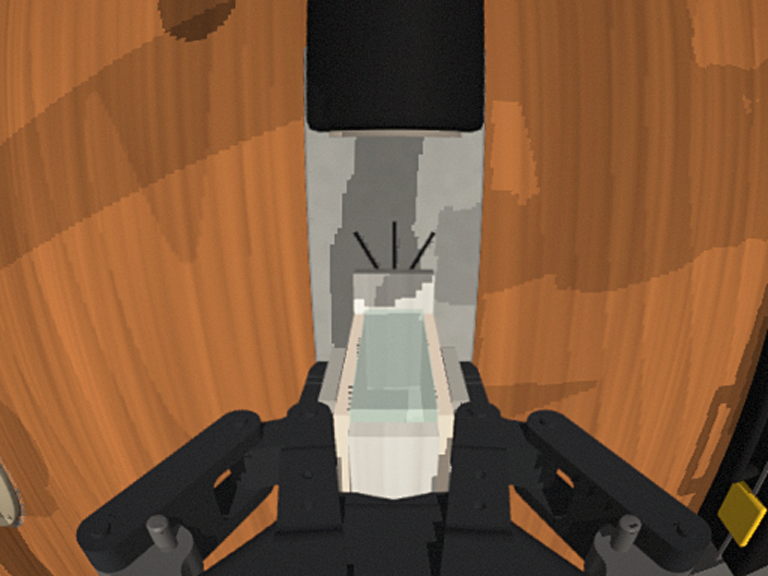

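View pics/top10.png

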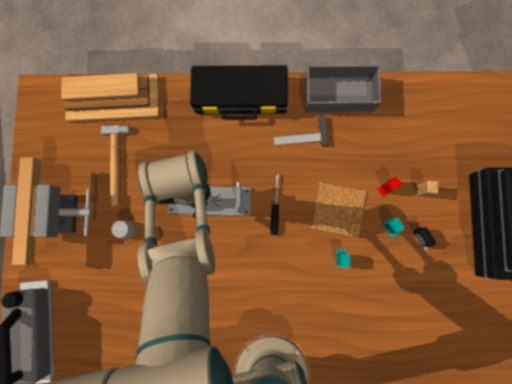

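```bash
python3 -c "
from bench import robot
print(robot.hand_in())"
```

```text
the job is handed in; nothing more can be done
None
```

I lifted the prism cell from the pad by its two frosted cheeks and carried it over the sight plate. I then held it on the light path with its toe towards the lamp. There I turned it about 30° anticlockwise, paused over a second, turned it to 30° clockwise, paused over a second, and turned it straight. I handed in at about 17 s with the cell still held in mid-air.

**Last checks:**
- **Position:** the tool was within 0.5 mm of where I measured the beam midpoint. The cell measured from the wrist picture came out about 1 mm towards the lamp, which is within the 2 mm calibration.
- **Angles:** the final yaw was 88.3°, against about 88.4° measured for the light path. At the two slanted lines it read 118.5° and 58.5°, against wanted values of about 118.4° and 58.4°.
- **Stillness and grip:** joint speeds were under 0.002 rad/s, the opening was steady at about 29.5 mm, and the force readings (at most about 2.6 N after the lift) fit the cell's weight alone, with no sign of contact with the stand.
- **Other things on the bench:** nothing looked moved in the last top picture, except that the brass cover on the pad could not be made out there. It was in place in the wrist picture taken after the lift.

**One disagreement:** the first rough scene-camera reading of the stand's centre was about 8 mm off. I used the top and wrist readings, which agreed to within 2 mm.

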